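# Set out the probes and the check block on the lab bench

## Robot

A 6-joint arm with a two-finger parallel gripper is mounted at the origin on the work surface. World frame = base frame: x ahead of the robot, y to its left, z up, the work surface at z = 0. Lengths are in m, angles in rad, forces in N, time in s.
With the tool pointing down it reaches from about 0.35 to 0.875 m from the base axis. Payload 4.2 kg.
Tool frame: the origin (TCP) lies midway between the tips of the shut fingers; the grasp point (between the pads) lies 19 mm behind it; z points along the fingers, y is the line along which they close (so a half turn about z gives the same grasp; the last joint's range is limited). The gripper opens to 87 mm and grips with 3 to 60 N. Pads are 19 mm wide; open, the fingers measure 117 mm over their backs; the gripper's body (75 mm by 190 mm) begins 51 mm behind the grasp point.
Start: joints at [-0.996, 0.385, 0.008, 0, -1.194, -0.259], TCP at [0.194, -0.594, 0.223] pointing down, gripper open.
Joint ranges: [-3.14, 3.14], [-1.21, 2.06], [-1.07, 1.41], [-3.16, 2.05], [-2.99, -0.16], [-3.1, 3.1]. Speed limits (rad/s): [2.79, 2.79, 3.14, 3.14, 3.14, 3.14].

## Interface

Orientations are given as a unit quaternion [w, x, y, z].
In Python, from workcell import robot gives the robot as it stands. The module is installed in compiled form; this text tells all that it offers.
- The arm moves only by the shell command python3 -m creep 'ROWS'. ROWS is JSON, a list of rows, each a list of 3 entries, a list of its own where there are three numbers: the turn, a rotation vector about the tool's x, y, z each as a share of 180 degrees, from -1 to 1, then the shift along the tool's x, y, z each as a share of 10 cm, from -1 to 1, then the closure, from 0 (fully open) to 1 (shut). A call has 1 to 12 rows; each row shifts and turns the commanded pose from where the row before left it, along the tool's axes as they then stand; what a row does not reach is not made up. A row lasts 1/12 s, in which the tool goes at most 41.7 mm and 7.16 degrees, less where a joint would pass 70% of its speed; a pose out of reach is approached as far as the arm can. A call with a number of a shift or a turn outside -1 to 1 is refused whole. A call with a gripper value outside its range is refused whole. The fingers move at their own pace and stop on an object; the grip force is fixed at half the most. Time passes only in rows, so rows that do not move let the fingers close. It gives the time, the measured TCP pose, the force, the opening and the grip force at its end, in the units of the state.
- robot.state(): the state, without advancing time (a new reading comes with each control period).
- robot.read_camera(name): name is "side" or "top"; returns the picture (480x640x3 uint8, red, green, blue); there is no depth.
- robot.camera_params(name): a dict with "vfov" (degrees; the focal length in pixels is half the picture's height over the tangent of half this angle, whatever the lens; pixels are square), "cx", "cy" (the principal point, pixels), "rvec" (rotation vector, rad) and "tvec" (3), from world to camera coordinates, as OpenCV has them. Camera axes: x right, y down, z forward; pixel columns grow to the right and rows downward; lengths in m; the calibration is good to about 2 mm. A picture is of the moment at which its call begins. camera_params takes no time and is no camera call.
- robot.close_job(): hands the job in; it is judged then, once.
The state is a dict: "time": time; "joint_positions": joint angles; "joint_velocities": joint speeds; "joint_torque": joint torques, N m; "position": TCP position; "ee_rot": TCP orientation; "contact_force": force on the tool from outside, world axes, zero at the start; "torque": the same for the moment, N m; "finger_gap": finger opening in m; "finger_force": force on a finger pad.
Only numpy, scipy, OpenCV 4.12 (cv2) and the standard library are available. Lean on these libraries where they do the work, as an engineer would, in place of code of your own. Each camera call takes 0.05 s, during which the arm holds its last target. There are 200 camera calls.

## Task

Get the bench ready for the morning probe check: lay the three probes in the rack, one to a bay and centred lengthwise, with the slim probe in the middle bay, the long ribbed probe to its left and the stout probe to its right (left and right as seen from the robot). Stand the step block squarely in the middle of the test station's rubber pad, its long side along the pad's long side, and set the round puck in the middle of the block's highest step. Leave the jar, the beaker and the slide box where they are.

Things in the scene. Friction and masses are not known exactly. Their poses are not given: they have to be found in the camera images.
- stout_probe: Hand probe lying flat: black round barrel 36 mm thick, smooth, the thickest, 116 mm long along its x, steel nose at +x, near each end a hexagonal rubber collar (42 mm across flats, 10 mm long). Origin on the axis at mid-length, 21 mm above the bench at the start. Grip across the barrel there. 170 g. Seated in a bay its axis is 47.5 mm above the bench. Its roll about x is arbitrary.
- long_probe: Hand probe lying flat: black round barrel 26 mm thick, finely ribbed, the longest, 146 mm long along its x, steel nose at +x, near each end a hexagonal rubber collar (32 mm across flats, 10 mm long). Origin on the axis at mid-length, 16 mm above the bench at the start. Grip across the barrel there. 140 g. Seated in a bay its axis is 40.5 mm above the bench. Its roll about x is arbitrary.
- slim_probe: Hand probe lying flat: black round barrel 18 mm thick, smooth, the thinnest, 116 mm long along its x, steel nose at +x, near each end a hexagonal rubber collar (22 mm across flats, 10 mm long). Origin on the axis at mid-length, 11 mm above the bench at the start. Grip across the barrel there. 60 g. Seated in a bay its axis is 34.5 mm above the bench. Its roll about x is arbitrary.
- step_block: Aluminium step block, footprint 70 (x) x 40 (y) mm, about 250 g. Its highest step is flat, 30 mm high, 46 mm long (x from -35 to +11 mm, centre at x = -12 mm); then two steps 12 mm long each, 20 and 10 mm high, towards +x. Origin on the underside, at the footprint's centre. Grip it across y at the highest step.
- puck: Round flat steel contact sensor (puck) with a dark band, 36 mm in diameter, 24 mm high, about 60 g, upright (own z up). Origin at the centre of its underside.
- rack: Fixed rack, left or right: white base 100 (x) x 256 (y) x 8 mm, three like bays at y = +80 (left), 0, -80 mm. In each a probe lies along x, centred at x = 0, in two brass 90 degree V clips (8 mm wide, vertex 22, tips 43 mm above the bench) at x = +24 and -24 mm; fingers fit between them. Origin under the base's centre, at bench height; x points away from the robot (yaw within 0.15 rad).
- station: Fixed test station, on the other side from the rack: low white instrument with a blue foot, 150 (x) x 140 (y) x 35 mm; in the middle of its top a dark rubber pad 84 (x) x 54 (y) mm, its surface 38 mm above the bench. Origin under its centre, at bench height; x points away from the robot (yaw within 0.25 rad).
- jar: Bystander: small brown glass jar with a lid, 40 mm in diameter, 60 mm high, beyond the rack and station. Origin at the centre of its underside.
- beaker: Bystander: empty glass beaker, 68 mm in diameter, 85 mm high, at the far left. Origin at the centre of its underside.
- slide_box: Bystander: closed grey box for slides, 105 x 85 x 28 mm, at the far right. Origin at the centre of its underside.

How it is judged:
By the outcome, as a careful person would: the job done as asked, in the order asked, and still so for the second after the job is handed in, with the robot touching nothing.
It also fails if it takes over 144 s, if anything falls off the work surface, if the arm or the gripper's body presses on something with over 40 N, if the wrist force passes 120 N, or if a joint passes its speed limit or range.

## Working session

There is one attempt and no reset: what is moved stays moved. The work goes in short steps, Python scripts to look and compute and a shell command to move; the robot and the scene stay as the last step left them, time stands still between calls to the robot, and variables do not carry over. Pictures are saved under pics/ and viewed, at most 15 in all, crops included, and the job is handed in when it is done.

```bash
mkdir -p pics; python3 - <<'E'
from workcell import robot
import cv2
for n in("top","side"):
    im=robot.read_camera(n); cv2.imwrite(f"pics/{n}0.png",im[:,:,::-1]); print(n,robot.camera_params(n))
print(robot.state())
E
```

```text
top {'vfov': 54.78423110940743, 'cx': 312.69827645323693, 'cy': 247.14529593196374, 'rvec': array([ 2.05370942, -2.1570064 ,  0.24856276]), 'tvec': array([0.02834766, 0.58977876, 1.26129773])}
side {'vfov': 43.91371715678531, 'cx': 320.6806824324626, 'cy': 237.20021396442806, 'rvec': array([ 0.82775005, -2.60251316,  0.99828776]), 'tvec': array([0.50307678, 0.27945648, 1.0881014 ])}
{'time': 0.1, 'joint_positions': array([-9.96407381e-01,  3.85478711e-01,  6.74909471e-03, -4.51061394e-04,
       -1.19400885e+00, -2.58602873e-01]), 'joint_velocities': array([-0.0010392 , -0.00122708,  0.00215207,  0.00425114, -0.00051619,
       -0.00079213]), 'joint_torque': array([-1.23853724e-04, -3.91691279e+01,  1.87936199e+01,  4.23183650e+00,
        1.34538417e-02, -8.27317172e-05]), 'position': array([ 0.19395062, -0.59356662,  0.22156194]), 'ee_rot': array([-2.01145442e-04, -1.57155575e-01,  9.87573358e-01,  9.72861531e-04]), 'contact_force': array([-0.02263503, -0.35367039, -0.34951095]), 'torque': array([-0.00699161,  0.05822251, -0.02177458]), 'finger_force': 0.0, 'finger_gap': 0.0869449040908004}
```

View pics/top0.png

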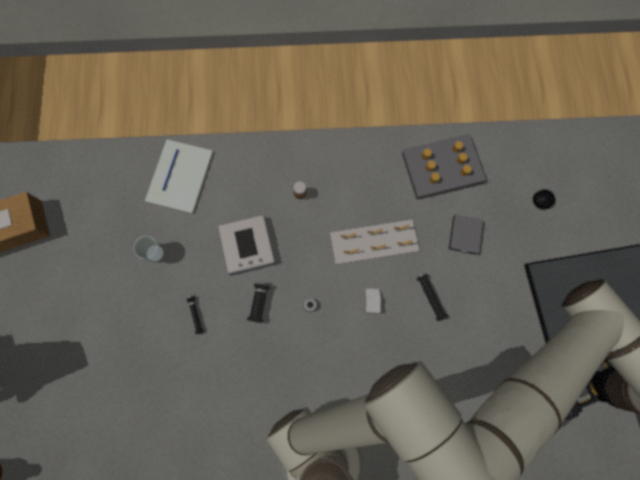

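View pics/side0.png

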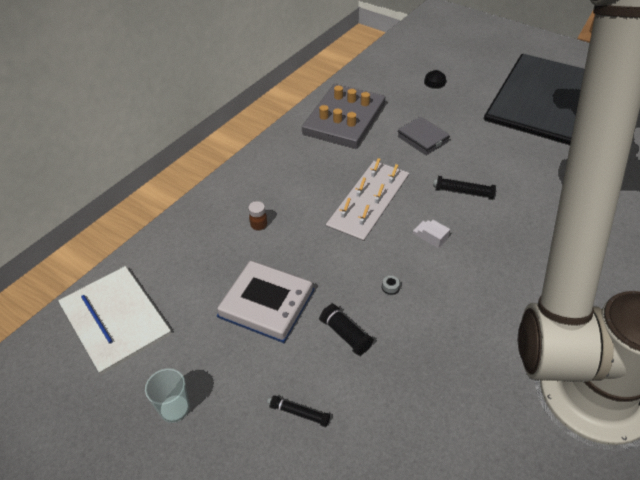

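Top view: up is +x and left is +y. Slim probe is at about (195,315), stout (259,303), puck (311,305), block (373,300), long probe (432,297), rack (375,242), station (246,244). The side view agrees. I'll enlarge both.

```bash
python3 - <<'E'
import cv2
t=cv2.imread("pics/top0.png");s=cv2.imread("pics/side0.png")
def crop(im,x,y,w,h,k,f):
    c=cv2.resize(im[y:y+h,x:x+w],None,fx=k,fy=k,interpolation=cv2.INTER_CUBIC)
    c=cv2.convertScaleAbs(c,alpha=1.5,beta=10)
    for i in range(0,w,10):
        if (x+i)%20==0: cv2.line(c,(i*k,0),(i*k,6),(0,255,255),1);cv2.putText(c,str(x+i),(i*k,16),0,.35,(0,255,255),1)
    for j in range(0,h,10):
        if (y+j)%20==0: cv2.line(c,(0,j*k),(6,j*k),(0,255,255),1);cv2.putText(c,str(y+j),(8,j*k+4),0,.35,(0,255,255),1)
    cv2.imwrite(f"pics/{f}.png",c)
crop(t,180,210,130,130,5 if 0 else 4,"t1")
crop(t,300,210,160,120,5,"t2")
crop(s,210,250,200,180,4 if 0 else 3,"s1") if 0 else crop(s,210,255,180,180,3,"s1")
crop(s,320,150,190,150,4,"s2")
E
```

```text
(no output)
```

View pics/t1.png

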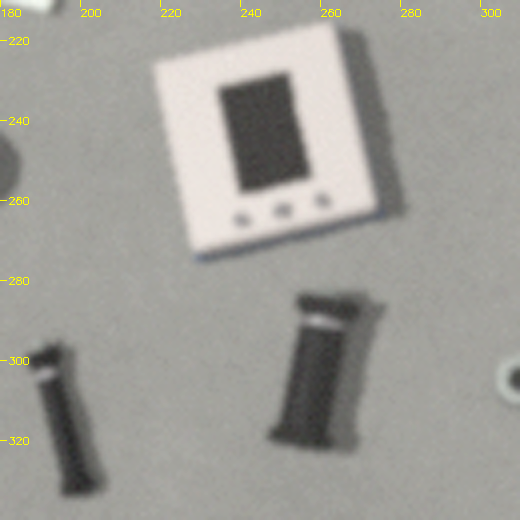

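View pics/t2.png

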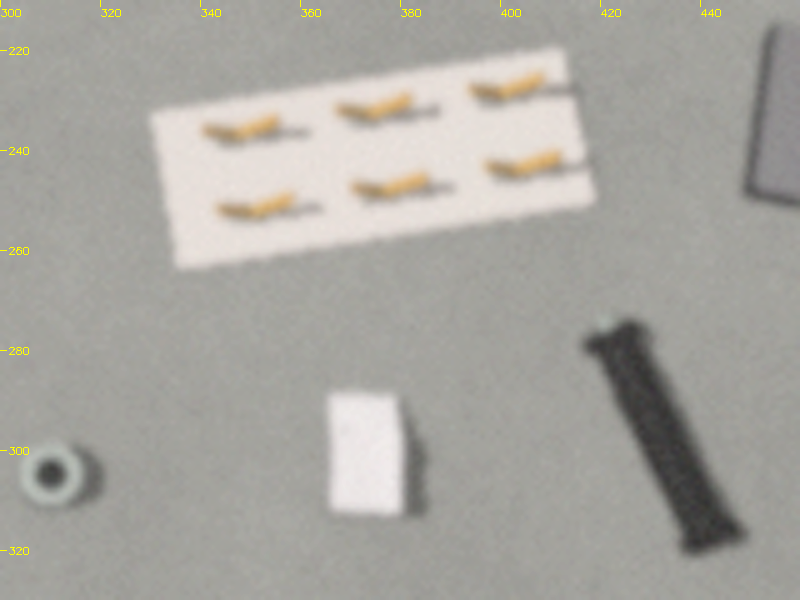

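View pics/s1.png

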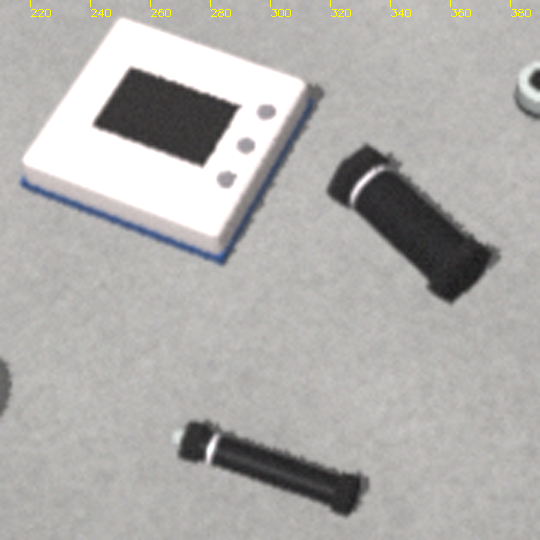

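View pics/s2.png

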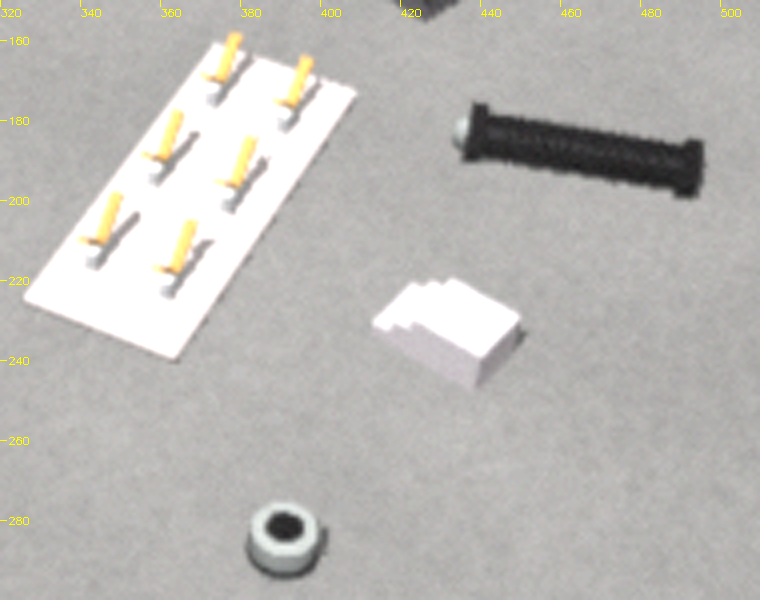

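Corners and tips read off the enlarged crops. Next I'll fit planar poses using both cameras.

```bash
cat >h.py <<'E'
import numpy as np,cv2
from scipy.optimize import least_squares
from workcell import robot
C={n:robot.camera_params(n) for n in("top","side")}
def proj(n,P):
    c=C[n];f=240/np.tan(np.radians(c["vfov"]/2))
    K=np.array([[f,0,c["cx"]],[0,f,c["cy"]],[0,0,1.]])
    return cv2.projectPoints(np.float64(P),c["rvec"],c["tvec"],K,None)[0][:,0]
def place(p,M):
    M=np.float64(M);c,s=np.cos(p[2]),np.sin(p[2])
    return np.c_[p[0]+c*M[:,0]-s*M[:,1],p[1]+s*M[:,0]+c*M[:,1],M[:,2]]
def fit(name,obs,p0=(.5,0,0),free=(0,1,2)):
    # obs: list (cam,u,v,mx,my,mz) 
    def full(q):
        p=np.array(p0,float);p[list(free)]=q;return p
    def r(q):
        P=place(full(q),[o[3:] for o in obs])
        return np.concatenate([proj(o[0],P[i:i+1])[0]-o[1:3] for i,o in enumerate(obs)])
    s=least_squares(r,[p0[i] for i in free],loss="soft_l1")
    print(name,np.round(full(s.x),4));print(np.round(r(s.x).reshape(-1,2),1).tolist())
    return full(s.x)
E
python3 - <<'E'
from h import *
T=lambda a,o:("top",180+a[0]/4,210+a[1]/4)+o
U=lambda a,o:("top",300+a[0]/5,210+a[1]/5)+o
S=lambda a,o:("side",210+a[0]/3,255+a[1]/3)+o
V=lambda a,o:("side",320+a[0]/4,150+a[1]/4)+o
print("cams",[-cv2.Rodrigues(C[n]["rvec"])[0].T@C[n]["tvec"] for n in C])
h=.035;z=.038
fit("station",[T((155,64),(.075,.07,h)),T((333,24),(.075,-.07,h)),T((377,210),(-.075,-.07,h)),T((195,252),(-.075,.07,h)),
 T((219,87),(.042,.027,z)),T((290,72),(.042,-.027,z)),T((311,177),(-.042,-.027,z)),T((240,192),(-.042,.027,z)),
 S((132,68),(.042,-.027,z)),S((240,104),(-.042,-.027,z)),S((204,166),(-.042,.027,z)),S((94,126),(.042,.027,z))],(.6,.2,.1))
fit("rack",[U((150,112),(.05,.128,.008)),U((562,47),(.05,-.128,.008)),U((597,204),(-.05,-.128,.008)),U((177,269),(-.05,.128,.008)),
 V((24,298),(.05,.128,.008)),V((177,360),(-.05,.128,.008)),V((357,92),(-.05,-.128,.008)),V((215,42),(.05,-.128,.008))],(.6,-.2,0))
fit("puck",[U((52,474),(0,0,.024)),V((284,528),(0,0,.024))],free=(0,1))
fit("block",[U((330,512),(-.035,.02,.03)),U((403,516),(-.035,-.02,.03)),U((330,392),(.035,.02,.01)),U((396,393),(.035,-.02,.01)),
 V((522,317),(-.035,-.02,.03)),V((475,360),(-.035,.02,.03)),V((452,278),(.011,-.02,.03)),V((473,388),(-.035,.02,0)),V((375,322),(.035,.02,.01))])
fit("long",[U((600,318),(.073,0,.016)),U((718,545),(-.073,0,.016)),V((453,130),(.073,0,.016)),V((703,170),(-.073,0,.016))],(.5,-.2,.2))
fit("slim",[T((80,495),(-.058,0,.011)),S((173,437),(.058,0,.011)),S((357,496),(-.058,0,.011)),T((39,340),(.058,0,.011))],(.5,.3,.2))
# collar centres for offsets: long, slim, stout
for n,z,c,a,b,d,e in (("long",.016,V,(478,132),(690,168),0,0),("slim",.011,S,(197,441),(346,493),0,0),("stout",.021,S,(355,175),(460,272),0,0)):
    L=[]
    for p in(a,b):
        o=c(p,());q=least_squares(lambda q:proj("side",[[q[0],q[1],z]])[0]-o[1:3],[.5,0]).x;L.append(q)
    print(n,"side collars",np.round(L,4).tolist(),np.linalg.norm(L[0]-L[1]))
L=[]
for p in((328,307),(300,438)):
    o=T(p,());L.append(least_squares(lambda q:proj("top",[[q[0],q[1],.021]])[0]-o[1:3],[.5,0]).x)
print("stout top collars",np.round(L,4).tolist(),np.linalg.norm(L[0]-L[1]))
E
```

```text
cams [array([0.2935261 , 0.01889016, 1.36124947]), array([0.09169317, 0.7109332 , 1.00065637])]
station [0.6162 0.1943 0.1912]
[[-1.0, -0.2], [0.6, -1.0], [0.6, 0.5], [-1.0, 1.3], [-0.8, 0.9], [-0.6, 0.4], [0.2, 1.2], [-0.2, 1.7], [-0.3, -1.6], [0.0, -0.3], [-0.2, -1.0], [-0.6, -1.7]]
rack [ 0.6097 -0.1865  0.1157]
[[-0.7, 0.8], [-0.2, 0.5], [-0.2, 0.8], [-0.3, 1.5], [-0.9, -0.9], [-0.1, -1.1], [0.3, -1.2], [-0.5, -1.0]]
puck [0.4286 0.0152 0.    ]
[[-0.5, 0.7], [-0.1, -0.8]]
block [ 0.4325 -0.1667 -0.1076]
[[-0.3, 0.2], [-0.9, 0.2], [-0.3, 0.8], [0.1, 1.4], [-0.4, -0.7], [1.1, -1.3], [-0.1, -0.7], [-0.2, 0.7], [-0.9, -0.9]]
long [ 0.437  -0.339   0.3793]
[[-0.2, 0.7], [-0.4, 0.9], [0.2, -0.6], [-1.0, -1.3]]
slim [0.4187 0.3495 0.2804]
[[0.1, 0.6], [-0.0, -0.6], [-0.5, -0.2], [-0.5, 1.1]]
long side collars [[0.4909, -0.3167], [0.3725, -0.3603]] 0.12620987028987435
slim side collars [[0.4603, 0.3601], [0.3683, 0.3355]] 0.09517054242593831
stout side collars [[0.4896, 0.1537], [0.3921, 0.1765]] 0.10009321991035312
stout top collars [[0.49, 0.1519], [0.3966, 0.1743]] 0.09607764454556901
```

```bash
cat >go.py <<'E'
# how far from the measured pose to x y z yaw: turn (share), then shift (10 cm) in tool axes after the turn
import sys,numpy as np
from scipy.spatial.transform import Rotation as R
from workcell import robot
def rel(x,y,z,yaw):
    s=robot.state();q=np.array(s["ee_rot"]);r=R.from_quat(q[[1,2,3,0]])
    a=np.pi/2+yaw;Y=np.array([np.cos(a),np.sin(a),0]);Z=np.array([0,0,-1.])
    if Y@r.as_matrix()[:,1]<0:Y=-Y
    M=np.c_[np.cross(Y,Z),Y,Z]
    print("t",round(s["time"],2),"pos",np.round(s["position"],4),"turn",np.round((r.inv()*R.from_matrix(M)).as_rotvec()/np.pi,4),
     "shift",np.round(M.T@(np.array([x,y,z])-s["position"])*10,3),"gap",round(float(s["finger_gap"]),4),"F",np.round(s["contact_force"],1))
if __name__=="__main__":rel(*map(float,sys.argv[1:5]))
E
python3 go.py .4367 -.338 .1 .37
```

```text
t 0.1 pos [ 0.194  -0.5936  0.2216] turn [ 0.0006 -0.     -0.0173] shift [-3.187  1.505  1.216] gap 0.0869 F [-0.  -0.4 -0.3]
```

```bash
python3 -m creep '[[[0,0,-0.017],[0,0,0],0],[[0,0,0],[-0.32,0.15,0.12],0],[[0,0,0],[-0.32,0.15,0.12],0],[[0,0,0],[-0.32,0.15,0.12],0],[[0,0,0],[-0.32,0.15,0.12],0],[[0,0,0],[-0.32,0.15,0.12],0],[[0,0,0],[-0.32,0.15,0.12],0],[[0,0,0],[-0.32,0.15,0.12],0],[[0,0,0],[-0.32,0.15,0.12],0],[[0,0,0],[-0.32,0.15,0.12],0],[[0,0,0],[-0.31,0.15,0.12],0],[[0,0,0],[0,0,0],0]]'; python3 go.py .4367 -.338 .1 .37
python3 - <<'E'
from h import *
for n in("top","side"):cv2.imwrite(f"pics/a_{n}.png",robot.read_camera(n)[:,:,::-1])
a=cv2.imread("pics/a_top.png")[240:360,350:510];b=cv2.imread("pics/a_side.png")[80:230,390:550]
f=lambda c,k:cv2.resize(c,None,fx=k,fy=k,interpolation=cv2.INTER_CUBIC)
a=f(a,2.5);b=f(b,2.5);c=np.zeros((375,800,3),np.uint8);c[:300,:400]=a;c[:,400:]=b
cv2.imwrite("pics/a.png",cv2.convertScaleAbs(c,alpha=1.4))
p=robot.state()["position"];print(proj("top",[p]),proj("side",[p]))
E
```

```text
time: 1.1
position: [0.4395, -0.335, 0.0999]
ee_rot: [-0.001, -0.186, 0.983, 0.001]
contact_force: [0.0, 0.5, 0.2]
finger_gap: 0.0868
finger_force: 0.0
t 1.1 pos [ 0.4395 -0.335   0.0999] turn [ 0.001  -0.0007  0.0014] shift [ 0.037 -0.018 -0.001] gap 0.0868 F [0.  0.5 0.2]
[[438.79680026 292.82380983]] [[469.35576258 159.30191506]]
```

View pics/a.png

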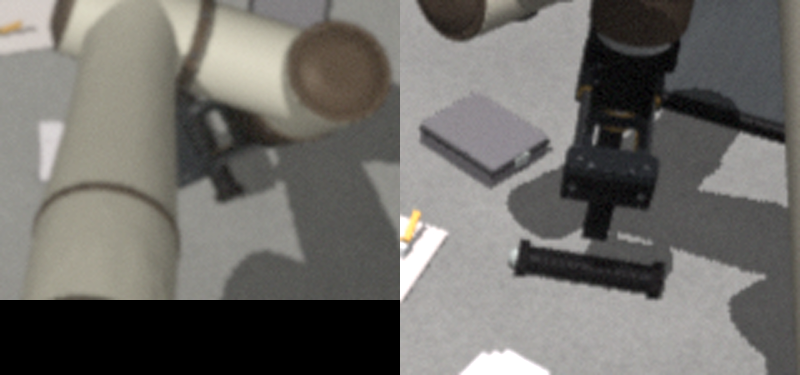

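The side view shows the near fingertip at about (469,174), over the long probe's mid-length. That's aligned, so I'll descend and grip.

```bash
python3 -m creep '[[[0,0,0],[0.037,-0.018,0.2],0],[[0,0,0],[0,0,0.25],0],[[0,0,0],[0,0,0.25],0],[[0,0,0],[0,0,0.17],0],[[0,0,0],[0,0,0.09],0],[[0,0,0],[0,0,0],0.6],[[0,0,0],[0,0,0],1],[[0,0,0],[0,0,0],1],[[0,0,0],[0,0,0],1],[[0,0,0],[0,0,0],1],[[0,0,0],[0,0,0],1],[[0,0,0],[0,0,0],1]]'; python3 go.py .6005 -.107 .14 .1157
```

```text
time: 2.2
position: [0.435, -0.3422, 0.0072]
ee_rot: [0.0, -0.184, 0.983, -0.0]
contact_force: [0.0, 0.7, 0.1]
finger_gap: 0.0484
finger_force: 0.0
t 2.2 pos [ 0.435  -0.3422  0.0072] turn [-0.0002  0.0003  0.0807] shift [-1.915  2.145 -1.328] gap 0.0484 F [0.  0.7 0.1]
```

```bash
python3 -m creep '[[[0,0,0],[-0.031,0.033,0.042],1],[[0,0,0],[0,0,0],1],[[0,0,0],[0,0,0],1],[[0,0,0],[0,0,0],1],[[0,0,0],[0,0,0],1],[[0,0,0],[0,0,0],1],[[0,0,0],[0,0,0],1],[[0,0,0],[0,0,0],1]]'; python3 go.py .4367 -.338 .003 .37
```

```text
time: 2.87
position: [0.4363, -0.3378, 0.0022]
ee_rot: [-0.0, -0.183, 0.983, 0.0]
contact_force: [0.3, 0.2, -1.0]
finger_gap: 0.0252
finger_force: 30.0
t 2.87 pos [ 0.4363 -0.3378  0.0022] turn [ 0.0001 -0.0001 -0.0003] shift [-0.003 -0.003 -0.008] gap 0.0252 F [ 0.3  0.2 -1. ]
```

```bash
python3 -m creep '[[[0,0,0],[0,0,-0.15],1],[[0,0,0],[0,0,-0.35],1],[[0,0,0],[0,0,-0.35],1],[[0,0,0.027],[0,0,-0.35],1],[[0,0,0.027],[0,0,0],1],[[0,0,0.027],[0,0,0],1],[[0,0,0],[0,0,0],1],[[0,0,0],[0,0,0],1]]'; python3 go.py .6005 -.107 .1 .1157
```

```text
time: 3.53
position: [0.4359, -0.3376, 0.1221]
ee_rot: [-0.0, -0.058, 0.998, 0.0]
contact_force: [0.2, -0.4, -0.7]
finger_gap: 0.0252
finger_force: 30.0
t 3.53 pos [ 0.4359 -0.3376  0.1221] turn [ 0.0002 -0.0002  0.0003] shift [-1.901  2.101  0.221] gap 0.0252 F [ 0.2 -0.4 -0.7]
```

```bash
python3 -m creep '[[[0,0,0],[-0.15,0.16,0],1],[[0,0,0],[-0.25,0.28,0],1],[[0,0,0],[-0.25,0.28,0],1],[[0,0,0],[-0.25,0.28,0],1],[[0,0,0],[-0.25,0.28,0],1],[[0,0,0],[-0.25,0.28,0],1],[[0,0,0],[-0.25,0.28,0],1],[[0,0,0],[-0.15,0.16,0],1],[[0,0,0],[-0.1,0.1,0],1],[[0,0,0],[0,0,0],1],[[0,0,0],[0,0,0],1],[[0,0,0],[0,0,0],1]]'; python3 go.py .6005 -.107 .1 .1157
python3 - <<'E'
from h import *
for n in("top","side"):cv2.imwrite(f"pics/b_{n}.png",robot.read_camera(n)[:,:,::-1])
a=cv2.imread("pics/b_top.png")[200:320,300:460];b=cv2.imread("pics/b_side.png")[120:280,290:450]
f=lambda c,k:cv2.resize(c,None,fx=k,fy=k,interpolation=cv2.INTER_CUBIC)
a=f(a,2.5);b=f(b,2.5);c=np.zeros((400,800,3),np.uint8);c[:300,:400]=a;c[:,400:]=b
cv2.imwrite("pics/b.png",cv2.convertScaleAbs(c,alpha=1.4))
E
```

```text
time: 4.53
position: [0.6001, -0.1084, 0.1217]
ee_rot: [-0.001, -0.057, 0.998, -0.0]
contact_force: [0.3, 0.2, -0.3]
finger_gap: 0.0251
finger_force: 30.0
t 4.53 pos [ 0.6001 -0.1084  0.1217] turn [ 0.     -0.0006 -0.0004] shift [-0.006  0.013  0.217] gap 0.0251 F [ 0.3  0.2 -0.3]
```

View pics/b.png

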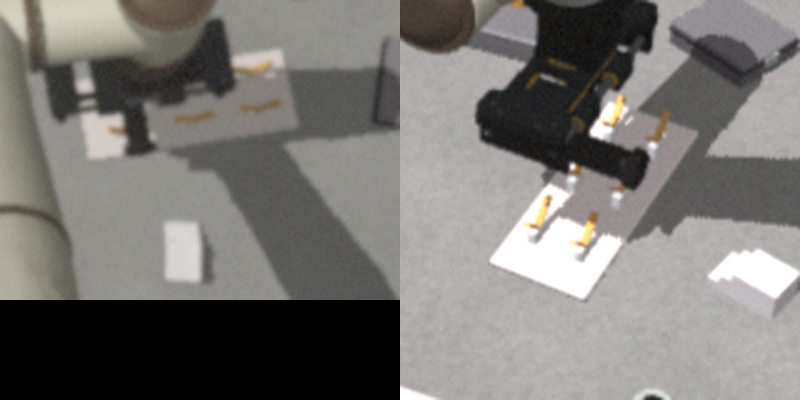

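The probe is over the left bay, with its tail end at about side (387,186). I'll check that against the projection, then lower it.

```bash
python3 - <<'E'
from h import *
P=place((.6001,-.1084,.1165),[(-.073,0,.1355),(-.068,0,.1355)]);print(proj("side",P),proj("top",P))
E
python3 -m creep '[[[0,0,0],[-0.005,0.013,0.2],1],[[0,0,0],[0,0,0.3],1],[[0,0,0],[0,0,0.2],1],[[0,0,0],[0,0,0.1],1],[[0,0,0],[0,0,0],1],[[0,0,0],[0,0,0],1]]'; python3 go.py .6005 -.107 .0275 .1157
```

```text
[[386.8409886  187.26787632]
 [384.69233924 186.51061348]] [[357.01490213 262.09412137]
 [356.66976628 260.29995775]]
time: 5.13
position: [0.6016, -0.1069, 0.0427]
ee_rot: [0.0, -0.057, 0.998, -0.0]
contact_force: [0.1, -1.2, -0.3]
finger_gap: 0.0251
finger_force: 30.0
t 5.13 pos [ 0.6016 -0.1069  0.0427] turn [-0.0002  0.     -0.0004] shift [0.011 0.    0.152] gap 0.0251 F [ 0.1 -1.2 -0.3]
```

```bash
python3 -m creep '[[[0,0,0],[0.01,0,0.08],1],[[0,0,0],[0,0,0.05],1],[[0,0,0],[0,0,0.025],1],[[0,0,0],[0,0,0],1],[[0,0,0],[0,0,0],1]]'; python3 go.py .6005 -.107 .0267 .1157
```

```text
time: 5.55
position: [0.6016, -0.1073, 0.0289]
ee_rot: [0.001, -0.058, 0.998, -0.001]
contact_force: [-0.9, -3.1, 3.9]
finger_gap: 0.0255
finger_force: 30.0
t 5.55 pos [ 0.6016 -0.1073  0.0289] turn [-0.0006  0.0009  0.0001] shift [0.011 0.004 0.022] gap 0.0255 F [-0.9 -3.1  3.9]
```

Light contact with the clips, so the probe will self-centre. Release and retreat, then look ahead to the slim probe.

```bash
python3 -m creep '[[[0,0,0],[0,0,0],0.5],[[0,0,0],[0,0,0],0.4],[[0,0,0],[0,0,0],0.4],[[0,0,0],[0,0,0],0.4],[[0,0,0],[0,0,0],0.4],[[0,0,0],[0,0,0],0.4],[[0,0,0],[0,0,-0.2],0.4],[[0,0,0],[0,0,-0.4],0.3],[[0,0,0],[0,0,-0.4],0],[[0,0,0],[0,0,-0.2],0],[[0,0,0],[0,0,0],0],[[0,0,0],[0,0,0],0]]'; python3 go.py .447 .163 .149 -.23
```

```text
time: 6.55
position: [0.6011, -0.106, 0.1483]
ee_rot: [0.002, -0.057, 0.998, 0.0]
contact_force: [0.0, -0.0, -0.5]
finger_gap: 0.0778
finger_force: 0.0
t 6.55 pos [ 0.6011 -0.106   0.1483] turn [0.0003 0.001  0.1097] shift [ 2.113  2.268 -0.007] gap 0.0778 F [ 0.  -0.  -0.5]
```

```bash
python3 -m creep '[[[0,0,0.0366],[0,0,0],0],[[0,0,0.0366],[0,0,0],0],[[0,0,0.0366],[0,0,0],0],[[0,0,0],[0.2,0.21,0],0],[[0,0,0],[0.28,0.3,0],0],[[0,0,0],[0.28,0.3,0],0],[[0,0,0],[0.28,0.3,0],0],[[0,0,0],[0.28,0.3,0],0],[[0,0,0],[0.28,0.3,0],0],[[0,0,0],[0.28,0.3,0],0],[[0,0,0],[0.23,0.26,0],0],[[0,0,0],[0,0,0.3],0]]';python3 -m creep '[[[0,0,0],[0,0,0.3],0],[[0,0,0],[0,0,0],0],[[0,0,0],[0,0,0],0],[[0,0,0],[0,0,0],0]]'; python3 go.py .447 .163 .003 -.23
python3 - <<'E'
from h import *
for n in("top","side"):cv2.imwrite(f"pics/c_{n}.png",robot.read_camera(n)[:,:,::-1])
a=cv2.imread("pics/c_top.png")[200:320,300:460];b=cv2.imread("pics/c_side.png")[150:410,280:440]
f=lambda c,k:cv2.resize(c,None,fx=k,fy=k,interpolation=cv2.INTER_CUBIC)
a=f(a,2.5);b=f(b,2.3);c=np.zeros((600,800,3),np.uint8);c[:300,:400]=a;c[:b.shape[0],400:400+b.shape[1]]=b
cv2.imwrite("pics/c.png",cv2.convertScaleAbs(c,alpha=1.4))
E
```

```text
time: 7.55
position: [0.4476, 0.1688, 0.12]
ee_rot: [0.004, 0.111, 0.994, 0.003]
contact_force: [1.1, 0.1, -0.6]
finger_gap: 0.087
finger_force: 0.0
time: 7.88
position: [0.4473, 0.1628, 0.0871]
ee_rot: [0.0, 0.115, 0.993, -0.0]
contact_force: [0.0, -0.0, 1.2]
finger_gap: 0.0872
finger_force: 0.0
t 7.88 pos [0.4473 0.1628 0.0871] turn [-0.0002  0.     -0.0001] shift [0.003 0.002 0.841] gap 0.0872 F [ 0.  -0.   1.2]
```

View pics/c.png

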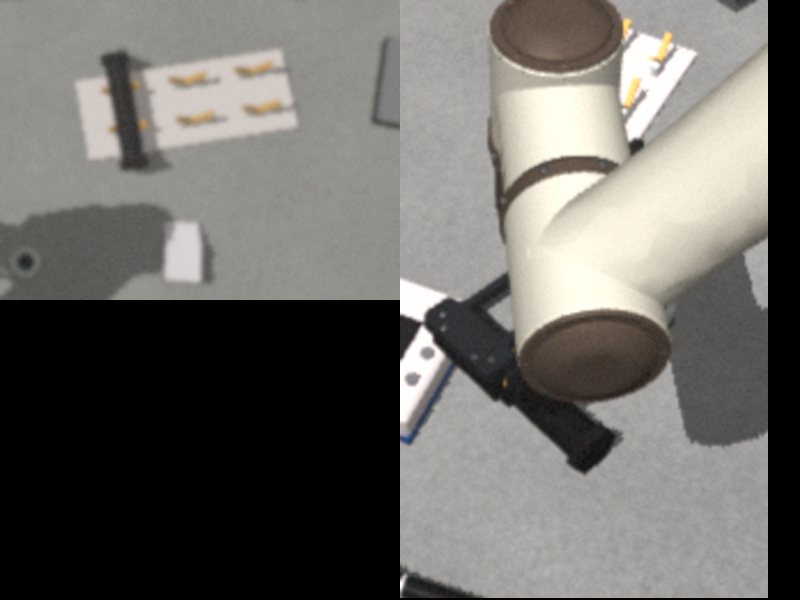

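The long probe lies in the left bay, roughly centred (overhang top crop rows 57–165). The gripper is over the stout probe, so I'll descend.

```bash
python3 -m creep '[[[0,0,0],[0,0,0.2],0],[[0,0,0],[0,0,0.25],0],[[0,0,0],[0,0,0.2],0],[[0,0,0],[0,0,0.13],0],[[0,0,0],[0,0,0.06],0],[[0,0,0],[0,0,0],0.4],[[0,0,0],[0,0,0],1],[[0,0,0],[0,0,0],1],[[0,0,0],[0,0,0],1],[[0,0,0],[0,0,0],1],[[0,0,0],[0,0,0],1],[[0,0,0],[0,0,0],1]]';python3 -m creep '[[[0,0,0],[0,0,0],1],[[0,0,0],[0,0,0],1],[[0,0,0],[0,0,0],1],[[0,0,0],[0,0,0],1]]';python3 go.py .447 .163 .003 -.23
python3 - <<'E'
# long probe seat check: end pixels read in c.png top crop (2.5x, offset 300,200)
from h import *
u=lambda a:(300+a[0]/2.5,200+a[1]/2.5)
fit("long",[("top",)+u((115,50))+(.073,0,.0405),("top",)+u((133,169))+(-.073,0,.0405)],(.6,-.1,.1))
fit("rack",[("top",)+u(a)+m for a,m in(((76,82),(.05,.128,.008)),((283,49),(.05,-.128,.008)),((299,128),(-.05,-.128,.008)),((89,160),(-.05,.128,.008)))],(.6,-.18,.1))
E
```

```text
time: 8.98
position: [0.447, 0.163, 0.0032]
ee_rot: [0.0, 0.115, 0.993, 0.0]
contact_force: [0.4, 0.5, -0.7]
finger_gap: 0.0484
finger_force: 0.0
time: 9.32
position: [0.4466, 0.1627, 0.0029]
ee_rot: [-0.0, 0.115, 0.993, -0.0]
contact_force: [0.2, -0.8, 3.1]
finger_gap: 0.0351
finger_force: 30.0
t 9.32 pos [0.4466 0.1627 0.0029] turn [-0.0002 -0.0001 -0.    ] shift [-0.003  0.004 -0.001] gap 0.0351 F [ 0.2 -0.8  3.1]
long [ 0.6022 -0.1095  0.0789]
[[-0.0, -0.2], [0.0, 0.2]]
rack [ 0.6116 -0.1889  0.1079]
[[-0.3, -0.5], [-0.1, -0.0], [0.3, 0.1], [0.1, 0.4]]
```

```bash
python3 -m creep '[[[0,0,0],[0,0,-0.15],1],[[0,0,0],[0,0,-0.35],1],[[0,0,0],[0,0,-0.35],1],[[0,0,-0.036],[0,0,-0.35],1],[[0,0,-0.036],[0,0,-0.2],1],[[0,0,-0.036],[0,0,0],1],[[0,0,0],[0,0,0],1],[[0,0,0],[0,0,0],1]]'; python3 go.py .6196 -.2672 .13 .112
```

```text
time: 9.98
position: [0.4461, 0.1626, 0.1422]
ee_rot: [-0.001, -0.053, 0.999, -0.0]
contact_force: [-1.5, -0.1, -2.2]
finger_gap: 0.035
finger_force: 30.0
t 9.98 pos [0.4461 0.1626 0.1422] turn [-0.     -0.0004 -0.002 ] shift [-1.244 -4.465  0.122] gap 0.035 F [-1.5 -0.1 -2.2]
```

```bash
python3 -m creep '[[[0,0,-0.002],[-0.04,-0.15,0],1],[[0,0,0],[-0.1,-0.36,0],1],[[0,0,0],[-0.1,-0.36,0],1],[[0,0,0],[-0.1,-0.36,0],1],[[0,0,0],[-0.1,-0.36,0],1],[[0,0,0],[-0.1,-0.36,0],1],[[0,0,0],[-0.1,-0.36,0],1],[[0,0,0],[-0.1,-0.36,0],1],[[0,0,0],[-0.1,-0.36,0],1],[[0,0,0],[-0.1,-0.36,0],1],[[0,0,0],[-0.1,-0.36,0],1],[[0,0,0],[-0.1,-0.36,0],1]]';python3 -m creep '[[[0,0,0],[-0.07,-0.26,0],1],[[0,0,0],[-0.034,-0.095,0],1],[[0,0,0],[0,0,0],1],[[0,0,0],[0,0,0],1],[[0,0,0],[0,0,0],1]]'; python3 go.py .6196 -.2672 .0294 .112
python3 - <<'E'
from h import *
for n in("top","side"):cv2.imwrite(f"pics/d_{n}.png",robot.read_camera(n)[:,:,::-1])
a=cv2.imread("pics/d_top.png")[200:320,300:460];b=cv2.imread("pics/d_side.png")[80:240,320:480]
f=lambda c,k:cv2.resize(c,None,fx=k,fy=k,interpolation=cv2.INTER_CUBIC)
a=f(a,2.5);b=f(b,2.5);c=np.zeros((400,800,3),np.uint8);c[:300,:400]=a;c[:,400:]=b
cv2.imwrite("pics/d.png",cv2.convertScaleAbs(c,alpha=1.4))
p=robot.state()["position"]
P=place((p[0],p[1],.112),[(-.058,0,p[2]+.018),(.053,0,p[2]+.018)]);print((proj("side",P)-[320,80])*2.5,(proj("top",P)-[300,200])*2.5)
E
```

```text
time: 10.98
position: [0.6067, -0.2339, 0.1403]
ee_rot: [-0.002, -0.056, 0.998, 0.001]
contact_force: [1.3, 0.2, -2.0]
finger_gap: 0.0353
finger_force: 30.0
time: 11.4
position: [0.6209, -0.2652, 0.1416]
ee_rot: [-0.001, -0.057, 0.998, 0.001]
contact_force: [-0.4, 0.3, -1.5]
finger_gap: 0.0352
finger_force: 30.0
t 11.4 pos [ 0.6209 -0.2652  0.1416] turn [ 0.0004 -0.0008  0.001 ] shift [ 0.015 -0.019  1.122] gap 0.0352 F [-0.4  0.3 -1.5]
[[224.20607867 135.67382186]
 [113.58631822 100.42689913]] [[286.98317101 110.5769763 ]
 [265.61165398  12.5239168 ]]
```

View pics/d.png

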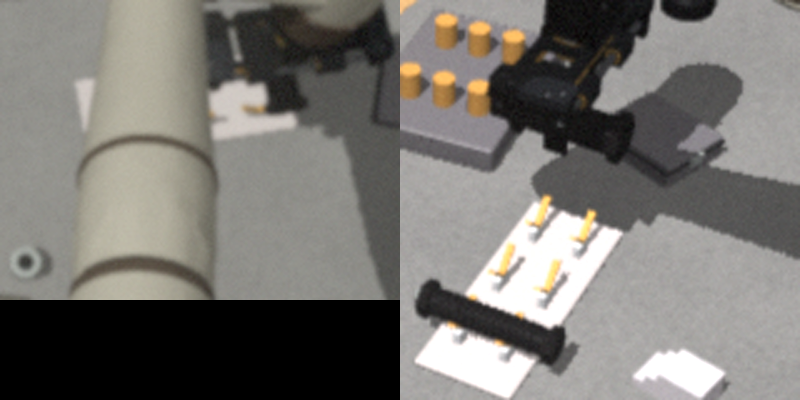

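The stout probe's tail is seen at side crop (222,137) and predicted at (224,136), so it's good to lower.

```bash
python3 -m creep '[[[0,0,0],[0.015,-0.019,0.2],1],[[0,0,0],[0,0,0.3],1],[[0,0,0],[0,0,0.25],1],[[0,0,0],[0,0,0.15],1],[[0,0,0],[0,0,0.1],1],[[0,0,0],[0,0,0.06],1],[[0,0,0],[0,0,0.03],1],[[0,0,0],[0,0,0],1],[[0,0,0],[0,0,0],1],[[0,0,0],[0,0,0],1]]'; python3 go.py .6196 -.2672 .0294 .112
```

```text
time: 12.33
position: [0.6213, -0.2686, 0.0353]
ee_rot: [0.001, -0.058, 0.998, -0.0]
contact_force: [0.3, 0.5, -2.0]
finger_gap: 0.0355
finger_force: 30.0
t 12.33 pos [ 0.6213 -0.2686  0.0353] turn [-0.0003  0.0008  0.0012] shift [0.015 0.015 0.059] gap 0.0355 F [ 0.3  0.5 -2. ]
```

```bash
python3 -m creep '[[[0,0,0],[0.01,0.01,0.03],1],[[0,0,0],[0,0,0.02],1],[[0,0,0],[0,0,0],1],[[0,0,0],[0,0,0],1],[[0,0,0],[0,0,0],1]]'; python3 go.py .6196 -.2672 .0294 .112
```

```text
time: 12.75
position: [0.6201, -0.2682, 0.0301]
ee_rot: [0.001, -0.058, 0.998, -0.001]
contact_force: [-0.7, -2.3, 5.5]
finger_gap: 0.0354
finger_force: 30.0
t 12.75 pos [ 0.6201 -0.2682  0.0301] turn [-0.0004  0.0006  0.0012] shift [0.004 0.01  0.007] gap 0.0354 F [-0.7 -2.3  5.5]
```

```bash
python3 -m creep '[[[0,0,0],[0,0,0],0.5],[[0,0,0],[0,0,0],0.3],[[0,0,0],[0,0,0],0.3],[[0,0,0],[0,0,0],0.3],[[0,0,0],[0,0,0],0.3],[[0,0,0],[0,0,0],0.3],[[0,0,0],[0,0,-0.2],0.3],[[0,0,0],[0,0,-0.4],0.3],[[0,0,0],[0,0,-0.4],0.3],[[0,0,-0.026],[0,0,-0.2],0],[[0,0,-0.025],[0,0,0],0],[[0,0,0],[0,0,0],0]]';  python3 go.py .419 .349 .15 .27
```

```text
time: 13.75
position: [0.6202, -0.2676, 0.1511]
ee_rot: [0.002, -0.138, 0.99, -0.001]
contact_force: [-0.0, -0.5, -0.1]
finger_gap: 0.0735
finger_force: 0.0
t 13.75 pos [ 0.6202 -0.2676  0.1511] turn [-0.0005  0.0013  0.0022] shift [0.295 6.479 0.011] gap 0.0735 F [-0.  -0.5 -0.1]
```

```bash
python3 -m creep '[[[0,0,0],[0.015,0.2,0],0],[[0,0,0],[0.018,0.38,0],0],[[0,0,0],[0.018,0.38,0],0],[[0,0,0],[0.018,0.38,0],0],[[0,0,0],[0.018,0.38,0],0],[[0,0,0],[0.018,0.38,0],0],[[0,0,0],[0.018,0.38,0],0],[[0,0,0],[0.018,0.38,0],0],[[0,0,0],[0.018,0.38,0],0],[[0,0,0],[0.018,0.38,0],0],[[0,0,0],[0.018,0.38,0],0],[[0,0,0],[0.018,0.38,0],0]]';python3 -m creep '[[[0,0,0],[0.018,0.38,0],0],[[0,0,0],[0.018,0.38,0],0],[[0,0,0],[0.018,0.38,0],0],[[0,0,0],[0.018,0.38,0],0],[[0,0,0],[0.018,0.38,0],0],[[0,0,0],[0.01,0.2,0],0],[[0,0,0],[0,0,0.3],0],[[0,0,0],[0,0,0.3],0],[[0,0,0],[0,0,0.2],0],[[0,0,0],[0,0,0],0],[[0,0,0],[0,0,0],0],[[0,0,0],[0,0,0],0]]'; python3 go.py .419 .349 .002 .27
python3 - <<'E'
from h import *
for n in("top","side"):cv2.imwrite(f"pics/e_{n}.png",robot.read_camera(n)[:,:,::-1])
a=cv2.imread("pics/e_top.png")[200:360,170:330];b=cv2.imread("pics/e_side.png")[290:450,220:380]
d=cv2.imread("pics/e_top.png")[210:280,320:430]
f=lambda c,k:cv2.resize(c,None,fx=k,fy=k,interpolation=cv2.INTER_CUBIC)
c=np.zeros((600,800,3),np.uint8);c[:320,:320]=f(a,2);c[:400,400:]=f(b,2.5);c[320:600,:396]=f(d,4)[:,:396]
cv2.imwrite("pics/e.png",cv2.convertScaleAbs(c,alpha=1.4))
E
```

```text
time: 14.75
position: [0.4779, 0.1493, 0.1478]
ee_rot: [-0.001, -0.136, 0.991, -0.0]
contact_force: [0.5, 0.7, 0.0]
finger_gap: 0.0869
finger_force: 0.0
time: 15.75
position: [0.4134, 0.3479, 0.0695]
ee_rot: [0.0, -0.137, 0.991, 0.0]
contact_force: [-0.7, -0.4, 0.0]
finger_gap: 0.087
finger_force: 0.0
t 15.75 pos [0.4134 0.3479 0.0695] turn [0.0001 0.0003 0.0016] shift [-0.057 -0.004  0.675] gap 0.087 F [-0.7 -0.4  0. ]
```

View pics/e.png

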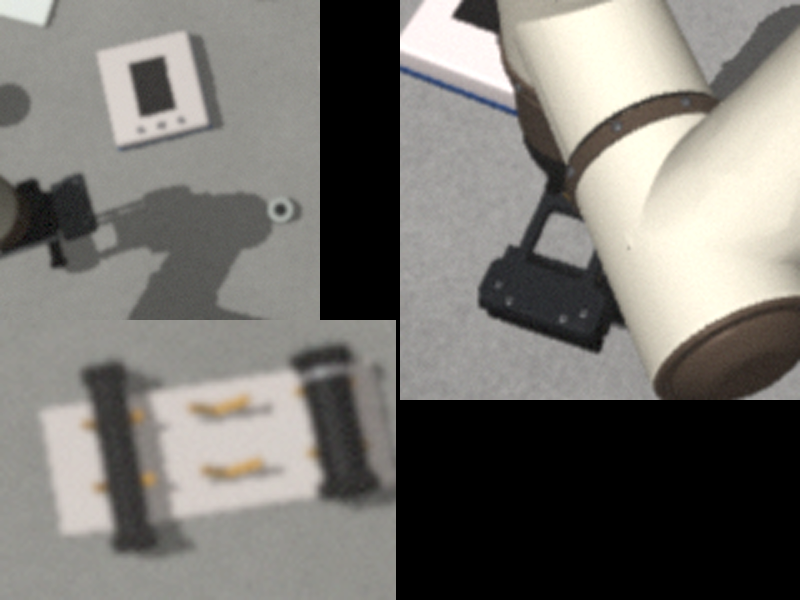

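Both probes are seated in their bays, ends roughly symmetric about the clips. Now correct by 5.7 mm and grip the slim probe.

```bash
python3 -m creep '[[[0,0,0],[-0.055,0,0.15],0],[[0,0,0],[0,0,0.2],0],[[0,0,0],[0,0,0.16],0],[[0,0,0],[0,0,0.1],0],[[0,0,0],[0,0,0.05],0],[[0,0,0],[0,0,0.01],0.3],[[0,0,0],[0,0,0],0.6],[[0,0,0],[0,0,0],1],[[0,0,0],[0,0,0],1],[[0,0,0],[0,0,0],1],[[0,0,0],[0,0,0],1],[[0,0,0],[0,0,0],1]]';python3 go.py .419 .349 .002 .27;python3 -m creep '[[[0,0,0],[0,0,0],1],[[0,0,0],[0,0,0],1],[[0,0,0],[0,0,0],1],[[0,0,0],[0,0,0],1],[[0,0,0],[0,0,0],1],[[0,0,0],[0,0,0],1]]';python3 go.py .419 .349 .002 .27
```

```text
time: 16.85
position: [0.4183, 0.3491, 0.0022]
ee_rot: [0.0, -0.137, 0.991, 0.0]
contact_force: [-0.3, -0.3, -0.4]
finger_gap: 0.0483
finger_force: 0.0
t 16.85 pos [0.4183 0.3491 0.0022] turn [0.0001 0.0002 0.0018] shift [-0.007 -0.003  0.002] gap 0.0483 F [-0.3 -0.3 -0.4]
time: 17.35
position: [0.4181, 0.3489, 0.0018]
ee_rot: [-0.0, -0.137, 0.991, -0.0]
contact_force: [1.0, -1.1, 0.1]
finger_gap: 0.017
finger_force: 30.0
t 17.35 pos [0.4181 0.3489 0.0018] turn [-0.0001 -0.0001  0.0018] shift [-0.009 -0.001 -0.002] gap 0.017 F [ 1.  -1.1  0.1]
```

```bash
python3 -m creep '[[[0,0,0],[0,0,-0.15],1],[[0,0,0],[0,0,-0.35],1],[[0,0,0],[0,0,-0.35],1],[[0,0,0],[0,0,-0.35],1],[[0,0,0.026],[0,0,-0.2],1],[[0,0,0.026],[0,0,0],1],[[0,0,0],[0,0,0],1],[[0,0,0],[0,0,0],1]]'; python3 go.py .609 -.1877 .14 .112
```

```text
time: 18.02
position: [0.4177, 0.3485, 0.1414]
ee_rot: [-0.0, -0.057, 0.998, -0.0]
contact_force: [-0.4, 0.5, -1.7]
finger_gap: 0.0175
finger_force: 30.0
t 18.02 pos [0.4177 0.3485 0.1414] turn [-0.0001 -0.0003  0.0006] shift [-1.302 -5.542  0.014] gap 0.0175 F [-0.4  0.5 -1.7]
```

```bash
python3 -m creep '[[[0,0,0],[-0.04,-0.17,0],1],[[0,0,0],[-0.08,-0.34,0],1],[[0,0,0],[-0.08,-0.34,0],1],[[0,0,0],[-0.08,-0.34,0],1],[[0,0,0],[-0.08,-0.34,0],1],[[0,0,0],[-0.08,-0.34,0],1],[[0,0,0],[-0.08,-0.34,0],1],[[0,0,0],[-0.08,-0.34,0],1],[[0,0,0],[-0.08,-0.34,0],1],[[0,0,0],[-0.08,-0.34,0],1],[[0,0,0],[-0.08,-0.34,0],1],[[0,0,0],[-0.08,-0.34,0],1]]';python3 -m creep '[[[0,0,0],[-0.08,-0.34,0],1],[[0,0,0],[-0.08,-0.34,0],1],[[0,0,0],[-0.08,-0.34,0],1],[[0,0,0],[-0.08,-0.34,0],1],[[0,0,0],[-0.062,-0.27,0],1],[[0,0,0],[0,0,0],1],[[0,0,0],[0,0,0],1],[[0,0,0],[0,0,0],1],[[0,0,0],[0,0,0],1]]'; python3 go.py .609 -.1877 .0253 .112
```

```text
time: 19.02
position: [0.5528, -0.0311, 0.1402]
ee_rot: [-0.002, -0.057, 0.998, -0.0]
contact_force: [0.7, 0.2, -1.1]
finger_gap: 0.0171
finger_force: 30.0
time: 19.77
position: [0.6089, -0.1859, 0.1411]
ee_rot: [-0.001, -0.057, 0.998, 0.0]
contact_force: [0.4, 0.0, -0.3]
finger_gap: 0.0174
finger_force: 30.0
t 19.77 pos [ 0.6089 -0.1859  0.1411] turn [ 0.0002 -0.0006  0.0006] shift [ 1.000e-03 -1.800e-02  1.158e+00] gap 0.0174 F [ 0.4  0.  -0.3]
```

```bash
python3 -m creep '[[[0,0,0],[0,-0.01,0.2],1],[[0,0,0],[0,0,0.3],1],[[0,0,0],[0,0,0.25],1],[[0,0,0],[0,0,0.15],1],[[0,0,0],[0,0,0.1],1],[[0,0,0],[0,0,0.06],1],[[0,0,0],[0,0,0.03],1],[[0,0,0],[0,0,0],1],[[0,0,0],[0,0,0],1],[[0,0,0],[0,0,0],1]]'; python3 go.py .609 -.1877 .0253 .112
```

```text
time: 20.6
position: [0.6105, -0.188, 0.0341]
ee_rot: [0.001, -0.056, 0.998, -0.0]
contact_force: [0.5, 0.9, -1.8]
finger_gap: 0.017
finger_force: 30.0
t 20.6 pos [ 0.6105 -0.188   0.0341] turn [-0.0002  0.0007  0.0002] shift [0.015 0.004 0.088] gap 0.017 F [ 0.5  0.9 -1.8]
```

```bash
python3 -m creep '[[[0,0,0],[0.015,0,0.04],1],[[0,0,0],[0,0,0.03],1],[[0,0,0],[0,0,0.01],1],[[0,0,0],[0,0,0],1],[[0,0,0],[0,0,0],1],[[0,0,0],[0,0,0],1]]'; python3 go.py .609 -.1877 .0253 .112;  python3 -m creep '[[[0,0,0],[0,0,0],0.7],[[0,0,0],[0,0,0],0.6],[[0,0,0],[0,0,0],0.6],[[0,0,0],[0,0,0],0.6],[[0,0,0],[0,0,0],0.6],[[0,0,0],[0,0,0],0.6],[[0,0,0],[0,0,-0.2],0.6],[[0,0,0],[0,0,-0.4],0.6],[[0,0,0],[0,0,-0.4],0.6],[[0,0,0],[0,0,-0.2],0],[[0,0,0],[0,0,0],0],[[0,0,0],[0,0,0],0]]';python3 go.py .4206 -.1654 .15 -.1076
```

```text
time: 21.1
position: [0.6088, -0.189, 0.0261]
ee_rot: [0.001, -0.056, 0.998, -0.001]
contact_force: [-1.6, -3.5, 5.5]
finger_gap: 0.0171
finger_force: 30.0
t 21.1 pos [ 0.6088 -0.189   0.0261] turn [-0.0004  0.0004  0.0002] shift [-0.004  0.012  0.008] gap 0.0171 F [-1.6 -3.5  5.5]
time: 22.1
position: [0.6088, -0.1879, 0.1464]
ee_rot: [0.002, -0.056, 0.998, 0.0]
contact_force: [0.2, 1.0, -0.7]
finger_gap: 0.0477
finger_force: 0.0
t 22.1 pos [ 0.6088 -0.1879  0.1464] turn [0.0001 0.0011 0.0699] shift [ 1.896  0.022 -0.036] gap 0.0477 F [ 0.2  1.  -0.7]
```

```bash
python3 -m creep '[[[0,0,0.035],[0,0,0],0],[[0,0,0.035],[0,0,0],0],[[0,0,0],[0.2,0.002,0],0],[[0,0,0],[0.35,0.004,0],0],[[0,0,0],[0.35,0.004,0],0],[[0,0,0],[0.35,0.004,0],0],[[0,0,0],[0.35,0.004,0.2],0],[[0,0,0],[0.2,0.004,0.3],0],[[0,0,0],[0.096,0,0.2],0],[[0,0,0],[0,0,0],0],[[0,0,0],[0,0,0],0],[[0,0,0],[0,0,0],0]]';python3 go.py .4206 -.1654 .005 -.1076
python3 - <<'E'
from h import *
for n in("top","side"):cv2.imwrite(f"pics/f_{n}.png",robot.read_camera(n)[:,:,::-1])
a=cv2.imread("pics/f_top.png")[205:345,320:480];b=cv2.imread("pics/f_side.png")[150:260,370:480]
f=lambda c,k:cv2.resize(c,None,fx=k,fy=k,interpolation=cv2.INTER_CUBIC)
c=np.zeros((440,800,3),np.uint8);c[:350,:400]=f(a,2.5);c[:400,400:]=f(b,4)[:400,:400]
cv2.imwrite("pics/f.png",cv2.convertScaleAbs(c,alpha=1.2))
p=robot.state()["position"];print(p)
M=[(-.035,.02,.03),(.011,.02,.03),(.011,.02,.02),(.023,.02,.02),(.035,.02,.01),(-.035,.02,0)]
print((proj("side",place((.4325,-.1667,-.1076),M))-[370,150])*4)
E
```

```text
time: 23.1
position: [0.4217, -0.1657, 0.0754]
ee_rot: [0.001, 0.053, 0.999, -0.0]
contact_force: [0.2, 0.8, -0.0]
finger_gap: 0.0868
finger_force: 0.0
t 23.1 pos [ 0.4217 -0.1657  0.0754] turn [-0.0002  0.0005  0.0002] shift [0.011 0.002 0.704] gap 0.0868 F [ 0.2  0.8 -0. ]
[ 0.42205191 -0.16567503  0.07576534]
[[279.42086698 354.64745212]
 [210.18791062 314.3618516 ]
 [208.18410883 326.5737446 ]
 [190.58873261 316.28052169]
 [171.3633704  318.16259691]
 [272.22149384 390.77864271]]
```

View pics/f.png

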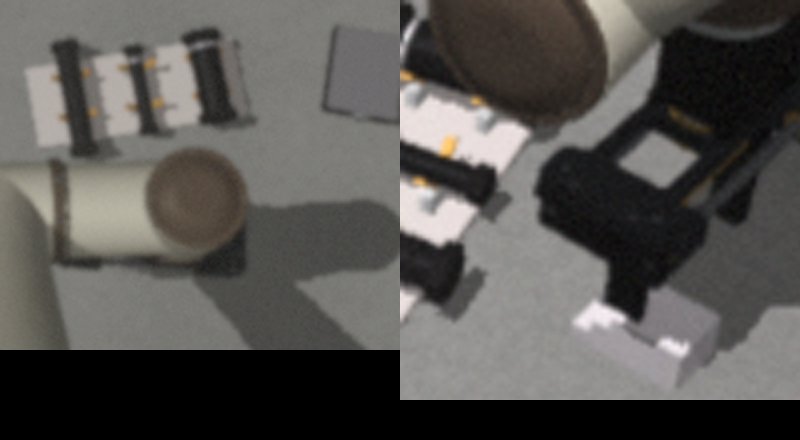

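All three probes are in place. The block corner at side crop (280,357) matches the prediction of (279,355), so I'll descend and grip.

```bash
python3 -m creep '[[[0,0,0],[0.012,0,0.15],0],[[0,0,0],[0,0,0.2],0],[[0,0,0],[0,0,0.18],0],[[0,0,0],[0,0,0.11],0],[[0,0,0],[0,0,0.05],0],[[0,0,0],[0,0,0.01],0.3],[[0,0,0],[0,0,0],0.6],[[0,0,0],[0,0,0],1],[[0,0,0],[0,0,0],1],[[0,0,0],[0,0,0],1],[[0,0,0],[0,0,0],1],[[0,0,0],[0,0,0],1]]';python3 -m creep '[[[0,0,0],[0,0,0],1],[[0,0,0],[0,0,0],1],[[0,0,0],[0,0,0],1],[[0,0,0],[0,0,0],1]]';python3 go.py .4206 -.1654 .005 -.1076
```

```text
time: 24.2
position: [0.419, -0.1654, 0.0052]
ee_rot: [0.0, 0.054, 0.999, 0.0]
contact_force: [1.0, 0.2, 0.8]
finger_gap: 0.0485
finger_force: 0.0
time: 24.53
position: [0.4187, -0.1655, 0.005]
ee_rot: [-0.0, 0.054, 0.999, -0.0]
contact_force: [-1.9, -0.8, 3.0]
finger_gap: 0.0399
finger_force: 30.0
t 24.53 pos [ 0.4187 -0.1655  0.005 ] turn [-0. -0.  0.] shift [-0.019  0.003  0.   ] gap 0.0399 F [-1.9 -0.8  3. ]
```

```bash
python3 -m creep '[[[0,0,0],[0,0,-0.15],1],[[0,0,0],[0,0,-0.35],1],[[0,0,0],[0,0,-0.35],1],[[0,0,-0.0317],[0,0,-0.35],1],[[0,0,-0.0317],[0,0,-0.2],1],[[0,0,-0.0317],[0,0,0],1],[[0,0,0],[0,0,0],1],[[0,0,0],[0,0,0],1],[[0,0,0],[0,0,0],1]]'; python3 go.py .6026 .1917 .14 .1912
```

```text
time: 25.28
position: [0.4177, -0.1652, 0.1436]
ee_rot: [-0.001, -0.094, 0.996, 0.0]
contact_force: [-0.7, 0.2, -1.5]
finger_gap: 0.0396
finger_force: 30.0
t 25.28 pos [ 0.4177 -0.1652  0.1436] turn [ 0.0003 -0.0009 -0.0008] shift [-2.494  3.153  0.036] gap 0.0396 F [-0.7  0.2 -1.5]
```

```bash
python3 -m creep '[[[0,0,0],[-0.12,0.15,0],1],[[0,0,0],[-0.24,0.3,0],1],[[0,0,0],[-0.24,0.3,0],1],[[0,0,0],[-0.24,0.3,0],1],[[0,0,0],[-0.24,0.3,0],1],[[0,0,0],[-0.24,0.3,0],1],[[0,0,0],[-0.24,0.3,0],1],[[0,0,0],[-0.24,0.3,0],1],[[0,0,0],[-0.24,0.3,0],1],[[0,0,0],[-0.24,0.3,0],1],[[0,0,0],[-0.15,0.22,0.2],1],[[0,0,0],[-0.064,0.083,0.2],1]]';python3 -m creep '[[[0,0,0],[0,0,0],1],[[0,0,0],[0,0,0],1],[[0,0,0],[0,0,0],1],[[0,0,0],[0,0,0],1]]';python3 go.py .6026 .1917 .044 .1912
python3 - <<'E'
from h import *
for n in("top","side"):cv2.imwrite(f"pics/g_{n}.png",robot.read_camera(n)[:,:,::-1])
a=cv2.imread("pics/g_top.png")[195:315,180:340];b=cv2.imread("pics/g_side.png")[220:360,200:340]
f=lambda c,k:cv2.resize(c,None,fx=k,fy=k,interpolation=cv2.INTER_CUBIC)
c=np.zeros((420,800,3),np.uint8);c[:300,:400]=f(a,2.5);c[:420,380:]=f(b,3)
cv2.imwrite("pics/g.png",cv2.convertScaleAbs(c,alpha=1.2))
p=robot.state()["position"];z=p[2]-.005
M=[(-.035,.02,.03),(.011,.02,.03),(.035,.02,.01),(-.035,.02,0),(-.035,-.02,.03)]
o=place((p[0],p[1],.19),[(.0139,0,0)])[0]
Q=place((o[0],o[1],.19),M);Q[:,2]+=z
print((proj("side",Q)-[200,220])*3+[380,0])
E
```

```text
time: 26.28
position: [0.6057, 0.1956, 0.1034]
ee_rot: [0.001, -0.096, 0.995, 0.0]
contact_force: [0.3, -0.5, -1.8]
finger_gap: 0.0395
finger_force: 30.0
time: 26.62
position: [0.604, 0.1907, 0.1058]
ee_rot: [0.001, -0.095, 0.995, 0.0]
contact_force: [0.8, -0.2, -1.4]
finger_gap: 0.04
finger_force: 30.0
t 26.62 pos [0.604  0.1907 0.1058] turn [ 0.      0.0003 -0.0004] shift [0.012 0.012 0.618] gap 0.04 F [ 0.8 -0.2 -1.4]
[[597.12690352 166.51400357]
 [532.51493551 143.18192062]
 [502.99928916 151.13986943]
 [600.65651438 196.03257884]
 [626.52837706 121.50135424]]
```

View pics/g.png

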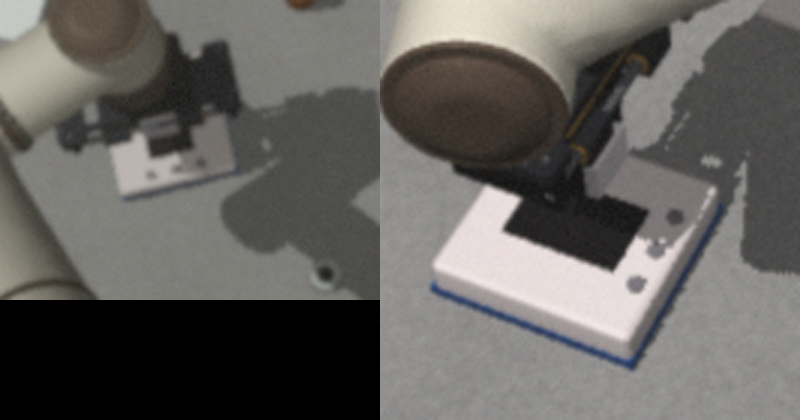

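The block's near corner is seen at about (601,165)–(603,195) and predicted at (597,167)–(601,196), so it's in hand as computed. Lowering.

```bash
python3 -m creep '[[[0,0,0],[0.01,0.01,0.15],1],[[0,0,0],[0,0,0.18],1],[[0,0,0],[0,0,0.13],1],[[0,0,0],[0,0,0.08],1],[[0,0,0],[0,0,0.04],1],[[0,0,0],[0,0,0],1],[[0,0,0],[0,0,0],1],[[0,0,0],[0,0,0],1],[[0,0,0],[0,0,0],1]]'; python3 go.py .6026 .1917 .043 .1912
```

```text
time: 27.47
position: [0.6032, 0.1926, 0.0479]
ee_rot: [0.001, -0.095, 0.995, 0.0]
contact_force: [0.4, -0.3, -2.5]
finger_gap: 0.0398
finger_force: 30.0
t 27.47 pos [0.6032 0.1926 0.0479] turn [ 0.0002  0.0006 -0.    ] shift [ 0.007 -0.008  0.049] gap 0.0398 F [ 0.4 -0.3 -2.5]
```

```bash
python3 -m creep '[[[0,0,0],[0.007,-0.008,0.03],1],[[0,0,0],[0,0,0.018],1],[[0,0,0],[0,0,0],1],[[0,0,0],[0,0,0],1],[[0,0,0],[0,0,0],1]]'; python3 go.py .6026 .1917 .043 .1912
```

```text
time: 27.88
position: [0.6023, 0.1915, 0.0431]
ee_rot: [0.0, -0.096, 0.995, 0.0]
contact_force: [-1.1, -0.2, 6.3]
finger_gap: 0.0397
finger_force: 30.0
t 27.88 pos [0.6023 0.1915 0.0431] turn [0.     0.0003 0.0001] shift [-0.003  0.001  0.001] gap 0.0397 F [-1.1 -0.2  6.3]
```

```bash
python3 -m creep '[[[0,0,0],[0,0,0],0.4],[[0,0,0],[0,0,0],0.2],[[0,0,0],[0,0,0],0.2],[[0,0,0],[0,0,0],0.2],[[0,0,0],[0,0,0],0.2],[[0,0,0],[0,0,0],0.2],[[0,0,0],[0,0,-0.2],0.2],[[0,0,0],[0,0,-0.4],0.2],[[0,0,0],[0,0,-0.4],0.2],[[0,0,0],[0,0,-0.1],0],[[0,0,0],[0,0,0],0],[[0,0,0],[0,0,0],0]]';python3 go.py .4286 .0152 .15 .1912
```

```text
time: 28.88
position: [0.6022, 0.1916, 0.1529]
ee_rot: [0.001, -0.095, 0.995, 0.001]
contact_force: [-0.0, 1.3, -0.2]
finger_gap: 0.0818
finger_force: 0.0
t 28.88 pos [0.6022 0.1916 0.1529] turn [ 0.0004  0.0006 -0.0001] shift [ 2.039 -1.402  0.029] gap 0.0818 F [-0.   1.3 -0.2]
```

```bash
python3 -m creep '[[[0,0,0],[0.17,-0.12,0],0],[[0,0,0],[0.29,-0.2,0],0],[[0,0,0],[0.29,-0.2,0],0],[[0,0,0],[0.29,-0.2,0],0],[[0,0,0],[0.29,-0.2,0],0],[[0,0,0],[0.29,-0.2,0],0.1],[[0,0,0],[0.25,-0.17,0.3],0.1],[[0,0,0],[0.17,-0.11,0.3],0.1],[[0,0,0],[0,0,0.2],0.1],[[0,0,0],[0,0,0],0.1],[[0,0,0],[0,0,0],0.1],[[0,0,0],[0,0,0],0.1]]';python3 go.py .4286 .0152 .004 .1912
python3 - <<'E'
from h import *
for n in("top","side"):cv2.imwrite(f"pics/i_{n}.png",robot.read_camera(n)[:,:,::-1])
a=cv2.imread("pics/i_top.png")[205:280,200:300];b=cv2.imread("pics/i_side.png")[230:350,205:305];d=cv2.imread("pics/i_side.png")[200:300,340:440]
f=lambda c,k:cv2.resize(c,None,fx=k,fy=k,interpolation=cv2.INTER_CUBIC)
c=np.zeros((600,800,3),np.uint8);c[:300,:400]=f(a,4);c[:480,400:]=f(b,4);c[300:600,:300]=f(d,3)
cv2.imwrite("pics/i.png",cv2.convertScaleAbs(c,alpha=1.2))
E
```

```text
time: 29.88
position: [0.43, 0.0162, 0.0732]
ee_rot: [0.001, -0.096, 0.995, -0.0]
contact_force: [0.7, -0.0, 0.8]
finger_gap: 0.0786
finger_force: 0.0
t 29.88 pos [0.43   0.0162 0.0732] turn [-0.0001  0.0003  0.0002] shift [ 0.015 -0.007  0.692] gap 0.0786 F [ 0.7 -0.   0.8]
```

View pics/i.png

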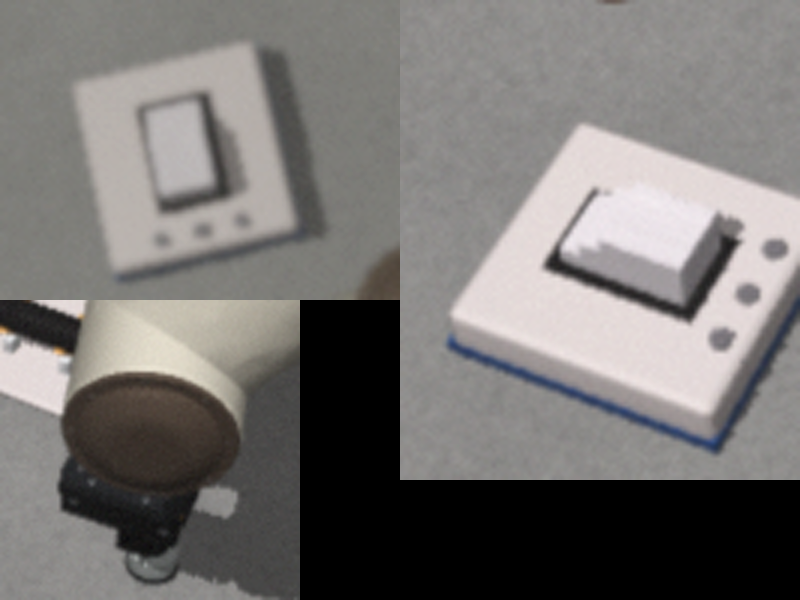

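The block sits on the pad, square by eye, and the gripper is around the puck. I'll measure the centring from the read pixels while gripping the puck.

```bash
python3 - <<'E'
from h import *
s=lambda a,m:("side",205+(a[0]-400)/4,230+a[1]/4)+m
t=lambda a,m:("top",200+a[0]/4,205+a[1]/4)+m
z=.038
fit("pad side",[s((692,321),(-.042,.027,z)),s((545,268),(.042,.027,z)),s((740,240),(-.042,-.027,z)),s((596,189),(.042,-.027,z))],(.6,.2,.2))
fit("block side",[s((684,306),(-.035,.02,z)),s((562,262),(.035,.02,z)),s((722,212),(-.035,-.02,z+.03)),s((679,272),(-.035,.02,z+.03)),s((562,246),(.035,.02,z+.01))],(.6,.2,.2))
fit("pad top",[t((138,107),(.042,.027,z)),t((208,92),(.042,-.027,z)),t((229,197),(-.042,-.027,z)),t((161,212),(-.042,.027,z))],(.6,.2,.2))
fit("block top",[t((146,108),(.035,.02,z+.01)),t((163,203),(-.035,.02,z+.03)),t((218,191),(-.035,-.02,z+.03)),t((203,97),(.035,-.02,z+.01))],(.6,.2,.2))
E
python3 -m creep '[[[0,0,0],[0.012,-0.007,0.15],0.1],[[0,0,0],[0,0,0.2],0.1],[[0,0,0],[0,0,0.18],0.1],[[0,0,0],[0,0,0.1],0.1],[[0,0,0],[0,0,0.05],0.1],[[0,0,0],[0,0,0.01],0.3],[[0,0,0],[0,0,0],0.6],[[0,0,0],[0,0,0],1],[[0,0,0],[0,0,0],1],[[0,0,0],[0,0,0],1],[[0,0,0],[0,0,0],1],[[0,0,0],[0,0,0],1]]';python3 -m creep '[[[0,0,0],[0,0,0],1],[[0,0,0],[0,0,0],1],[[0,0,0],[0,0,0],1],[[0,0,0],[0,0,0],1],[[0,0,0],[0,0,0],1]]';python3 go.py .4286 .0152 .004 .1912
```

```text
pad side [0.614  0.1961 0.2026]
[[0.3, 0.1], [-0.3, -0.3], [0.3, 0.2], [-0.3, 0.0]]
block side [0.6138 0.1962 0.1688]
[[0.2, 0.4], [0.2, -0.8], [-0.6, 0.1], [0.4, -0.1], [-0.3, 0.2]]
pad top [0.6194 0.1939 0.181 ]
[[-0.3, -0.3], [0.2, -0.6], [0.7, 0.2], [-0.5, 0.6]]
block top [0.6161 0.1923 0.171 ]
[[0.6, 1.3], [-0.2, -1.1], [-0.2, -1.1], [-0.2, 1.1]]
time: 30.98
position: [0.4279, 0.0148, 0.004]
ee_rot: [0.0, -0.095, 0.995, 0.0]
contact_force: [0.3, 0.7, -0.1]
finger_gap: 0.0395
finger_force: 0.0
time: 31.4
position: [0.4279, 0.0148, 0.0039]
ee_rot: [0.0, -0.095, 0.995, 0.0]
contact_force: [-1.1, -0.2, 4.7]
finger_gap: 0.0351
finger_force: 30.0
t 31.4 pos [0.4279 0.0148 0.0039] turn [-0.      0.0001 -0.    ] shift [-0.008  0.003 -0.001] gap 0.0351 F [-1.1 -0.2  4.7]
```

```bash
python3 -m creep '[[[0,0,0],[0,0,-0.15],1],[[0,0,0],[0,0,-0.35],1],[[0,0,0],[0,0,-0.35],1],[[0,0,0],[0,0,-0.35],1],[[0,0,0],[-0.14,0.1,-0.2],1],[[0,0,0],[-0.25,0.17,0],1],[[0,0,0],[-0.25,0.17,0],1],[[0,0,0],[-0.25,0.17,0],1],[[0,0,0],[-0.25,0.17,0],1],[[0,0,0],[-0.25,0.17,0],1],[[0,0,0],[-0.25,0.17,0],1],[[0,0,0],[-0.25,0.17,0],1]]';python3 -m creep '[[[0,0,0],[-0.14,0.1,0],1],[[0,0,0],[0,0,0],1],[[0,0,0],[0,0,0],1],[[0,0,0],[0,0,0],1],[[0,0,0],[0,0,0],1],[[0,0,0],[0,0,0],1]]';python3 go.py .6034 .1917 .0719 .1912
```

```text
time: 32.4
position: [0.5892, 0.1782, 0.1426]
ee_rot: [-0.001, -0.095, 0.995, -0.0]
contact_force: [0.5, 0.2, -0.8]
finger_gap: 0.0351
finger_force: 30.0
time: 32.9
position: [0.6, 0.189, 0.1439]
ee_rot: [-0.0, -0.095, 0.995, -0.0]
contact_force: [-0.3, 0.6, -0.5]
finger_gap: 0.0353
finger_force: 30.0
t 32.9 pos [0.6    0.189  0.1439] turn [ 0.     -0.0001 -0.0002] shift [-0.039  0.02   0.72 ] gap 0.0353 F [-0.3  0.6 -0.5]
```

```bash
python3 -m creep '[[[0,0,0],[-0.039,0.02,0.15],1],[[0,0,0],[0,0,0.2],1],[[0,0,0],[0,0,0.15],1],[[0,0,0],[0,0,0.1],1],[[0,0,0],[0,0,0.05],1],[[0,0,0],[0,0,0.02],1],[[0,0,0],[0,0,0],1],[[0,0,0],[0,0,0],1],[[0,0,0],[0,0,0],1]]';python3 go.py .6034 .1917 .0719 .1912
```

```text
time: 33.65
position: [0.6047, 0.1928, 0.0778]
ee_rot: [0.001, -0.095, 0.995, 0.0]
contact_force: [-0.0, 1.4, 0.1]
finger_gap: 0.0353
finger_force: 30.0
t 33.65 pos [0.6047 0.1928 0.0778] turn [0.0002 0.0006 0.    ] shift [ 0.015 -0.008  0.059] gap 0.0353 F [-0.   1.4  0.1]
```

```bash
python3 -m creep '[[[0,0,0],[0.012,-0.007,0.03],1],[[0,0,0],[0,0,0.02],1],[[0,0,0],[0,0,0.005],1],[[0,0,0],[0,0,0],1],[[0,0,0],[0,0,0],1]]';python3 go.py .6034 .1917 .0719 .1912
```

```text
time: 34.07
position: [0.6031, 0.1916, 0.072]
ee_rot: [0.0, -0.096, 0.995, -0.0]
contact_force: [-2.9, -0.4, 5.3]
finger_gap: 0.0353
finger_force: 30.0
t 34.07 pos [0.6031 0.1916 0.072 ] turn [-0.      0.0001  0.    ] shift [-0.004  0.001  0.001] gap 0.0353 F [-2.9 -0.4  5.3]
```

The puck is down with light contact. Release, retreat clear of the scene, and take a final look.

```bash
python3 -m creep '[[[0,0,0],[0,0,0],0.5],[[0,0,0],[0,0,0],0.2],[[0,0,0],[0,0,0],0.2],[[0,0,0],[0,0,0],0.2],[[0,0,0],[0,0,0],0.2],[[0,0,0],[0,0,0],0.2],[[0,0,0],[0,0,-0.2],0.2],[[0,0,0],[0,0,-0.4],0.2],[[0,0,0],[0,0,-0.4],0.2],[[0,0,0],[0,0,-0.1],0.2],[[0,0,0],[0.3,0,0],0.2],[[0,0,0],[0.4,0,0],0.2]]';python3 -m creep '[[[0,0,0],[0.4,0,0],0.2],[[0,0,0],[0.4,0,0],0.2],[[0,0,0],[0.3,0,0],0.2],[[0,0,0],[0,0,0],0.2],[[0,0,0],[0,0,0],0.2]]'
python3 - <<'E'
from h import *
for n in("top","side"):cv2.imwrite(f"pics/j_{n}.png",robot.read_camera(n)[:,:,::-1])
a=cv2.imread("pics/j_top.png")[205:280,200:300];b=cv2.imread("pics/j_side.png")[230:330,205:305];d=cv2.imread("pics/j_top.png")[210:280,325:425];e=cv2.imread("pics/j_side.png")[150:230,315:415]
f=lambda c,k:cv2.resize(c,None,fx=k,fy=k,interpolation=cv2.INTER_CUBIC)
c=np.zeros((600,800,3),np.uint8);c[:300,:400]=f(a,4);c[:280,400:]=f(b,4)[100:380];c[320:600,:400]=f(d,4);c[280:600,400:]=f(e,4)
cv2.imwrite("pics/j.png",cv2.convertScaleAbs(c,alpha=1.2))
E
```

```text
time: 35.07
position: [0.536, 0.1791, 0.1817]
ee_rot: [0.002, -0.095, 0.995, 0.001]
contact_force: [-0.6, -0.2, 0.2]
finger_gap: 0.0694
finger_force: 0.0
time: 35.48
position: [0.4254, 0.1572, 0.182]
ee_rot: [0.001, -0.096, 0.995, 0.001]
contact_force: [0.5, 0.5, 0.5]
finger_gap: 0.0697
finger_force: 0.0
```

View pics/j.png

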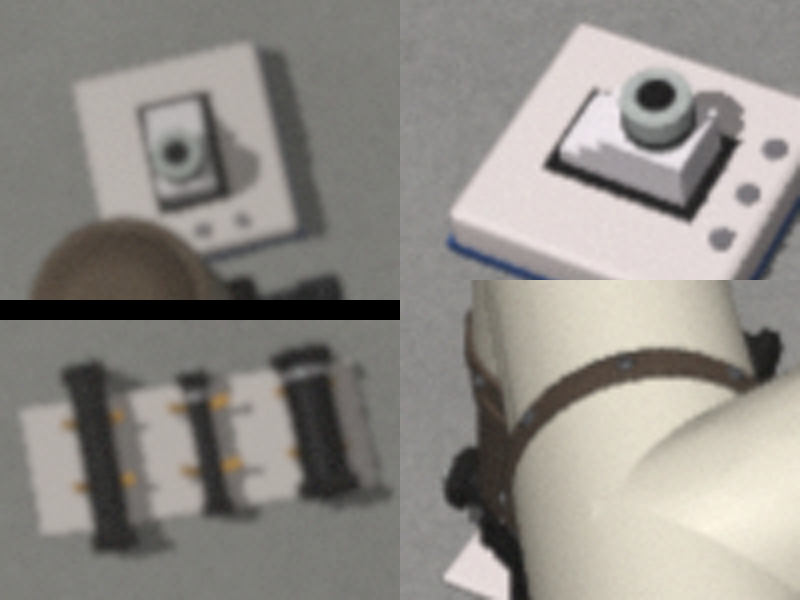

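```bash
python3 - <<'E'
from h import *
def inv(n,u,z):return least_squares(lambda q:proj(n,[[q[0],q[1],z]])[0]-u,[.6,.2]).x
print("puck side",inv("side",(205+256/4,230+(95+100)/4),.092),"step side",place((.6138,.1962,.18),[(-.012,0,0)])[0])
print("puck top",inv("top",(200+178/4,205+152/4),.092),"step top",place((.6161,.1923,.18),[(-.012,0,0)])[0])
print(robot.state()["contact_force"])
E
```

```text
puck side [0.60190071 0.19377599] step side [0.60199388 0.19405165 0.        ]
puck top [0.6059898  0.19100797] step top [0.60429388 0.19015165 0.        ]
[0.05576594 0.03921594 0.1446996 ]
```

The final picture shows all three probes in their bays, the block square on the pad, and the puck on the top step. The puck measures within about 2 mm of the step's centre. Handing in.

```bash
python3 -c "
from workcell import robot
print(robot.close_job())"
```

```text
the job is handed in; nothing more can be done
None
```

I handed the job in at about 36 s with the probes in their bays as asked, the step block square on the pad and the puck centred on its top step to within about 2 mm; the stout probe may sit about 2–3 mm too far from the robot lengthwise, and the jar, beaker and slide box were not touched.

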